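# Tip the beads away into the clear drawer

## Robot

A 6-joint arm with a two-finger parallel gripper is mounted at the origin on the work surface. World frame = base frame: x ahead of the robot, y to its left, z up, the work surface at z = 0. Lengths are in m, angles in rad, forces in N, time in s.
With the tool pointing down it reaches from about 0.4 to 0.925 m from the base axis. Payload 12.5 kg.
Tool frame: the origin (TCP) lies midway between the tips of the shut fingers; the grasp point (between the pads) lies 19 mm behind it (env.hold_point_z is the distance from the TCP to the grasp point, in m); z points along the fingers, y is the line along which they close (so a half turn about z gives the same grasp; the last joint's range is limited). The gripper opens to 95 mm and grips with 3 to 60 N. Pads are 20 mm wide; open, the fingers measure 119 mm over their backs; the gripper's body (75 mm by 180 mm) begins 59 mm behind the grasp point.
Start: joints at [-1.228, 0.491, 1.559, -0, 1.092, -0.106], TCP at [0.271, -0.563, 0.215] pointing down, gripper open.
Joint ranges: [-3.1, 3.1], [-0.84, 2.19], [0.05, 2.79], [-1.13, 4.28], [0.06, 2.93], [-2.69, 2.69]. Speed limits (rad/s): [2.22, 2.22, 2.79, 3.14, 3.14, 3.14].

## Interface

Orientations are given as a unit quaternion [w, x, y, z].
In Python, from cell import status, eyes, env gives the robot as it stands. The module is installed in compiled form; this text tells all that it offers.
- The arm moves only by the tool send_rows, never from a script. Its argument "deltas" is a list of rows, each a list of 3 entries, a list of its own where there are three numbers: the shift along the tool's x, y, z each as a share of 30 mm, from -1 to 1, then the turn, a rotation vector about the tool's x, y, z each as a share of 8 degrees, from -1 to 1, then the closure, from -1 (fully open) to 1 (shut). In form: [[[tx, ty, tz], [ax, ay, az], grip], ...]. A call has 1 to 10 rows; each row shifts and turns the commanded pose from where the row before left it, along the tool's axes as they then stand; what a row does not reach is not made up. A row lasts 1/10 s, in which the tool goes at most 50 mm and 8.59 degrees, less where a joint would pass 70% of its speed; a pose out of reach is approached as far as the arm can. A call with a number of a shift or a turn outside -1 to 1 is refused whole. A call with a gripper value outside its range is refused whole. The fingers move at their own pace and stop on an object; "newtons" is the grip in N (left out, the last holds). Time passes only in rows, so rows that do not move let the fingers close. It gives the time, the measured TCP pose, the force, the opening and the grip force at its end, in the units of the state.
- status.read_state(): the state, without advancing time (a new reading comes with each control period).
- eyes.camera(name): name is "side" or "top"; returns the picture (384x512x3 uint8, red, green, blue); there is no depth.
- eyes.calibration(name): a dict with "fx", "fy", "cx", "cy" (pixels), "R" (3x3) and "t" (3): a world point X has camera coordinates R X + t. Camera axes: x right, y down, z forward; pixel columns grow to the right and rows downward; lengths in m; the calibration is good to about 2 mm. A picture is of the moment at which its call begins. calibration takes no time and is no camera call.
- env.job_done(): hands the job in; it is judged then, once.
The state is a dict: "t": time; "joint_pos": joint angles; "joint_velocities": joint speeds; "joint_torque": joint torques, N m; "position": TCP position; "eef_rot": TCP orientation; "force": force on the tool from outside, world axes, zero at the start; "ft_torque": the same for the moment, N m; "width": opening from 0.0 (shut) to 1.0 (fully open); "grip_force": force on a finger pad.
Only numpy, scipy, OpenCV 4.12 (cv2) and the standard library are available. Lean on these libraries where they do the work, as an engineer would, in place of code of your own. Each camera call takes 0.05 s, during which the arm holds its last target. There are 200 camera calls.

## Task

First swing the craft lamp's arm out to the side so that its head no longer hangs over the drawers. Then tip all five wooden beads from the steel cup into the open top drawer, stand the empty cup upright on the counter, and gently push the drawer fully shut with the beads inside. Leave the shaker, stapler, bead jar and brush holder where they stand.

Things in the scene. Friction and masses are not known exactly. Their poses are not given: they have to be found in the camera images.
- unit: stack of two clear plastic drawers in a clear shell with white edges, fixed to the counter, 210 mm deep (x), 200 mm wide (y), 172 mm high. Origin: centre of its underside; its open front is at x = -105 mm and drawers slide out towards its own -x. Its yaw varies. Fixed.
- drawer0 (a joint): how far the top drawer is pulled out, in m: 0 fully shut, 0.15 fully out; it starts 0.11 to 0.135 open. It slides stiffly (about 4 N, more when pushed fast) and meets a hard stop when shut.
- tray (a point): centre of the top drawer's inner floor, 93 mm above the counter, moving with the drawer; axes as the unit's. The tray is 192 mm (x) by 178 mm (y) inside, walls 4 mm, side walls 62 mm above this floor. Only the part pulled out of the shell is open from above.
- tray_lip (a point): middle of the top edge of the top drawer's front panel (190 mm wide, 6 mm thick, 76 mm high), 165 mm above the counter. The open part of the tray runs from here back (+x of the unit) to the shell's front.
- tray_handle (a point): grip point in the middle of the top drawer's white bar handle: a horizontal bar 90 mm long along the unit's y, 38 mm in front of the centre of the front panel and 135 mm above the counter. There is free space in front of it.
- lamp_arm (a joint): angle of the lamp arm in rad; grows as the arm swings clockwise seen from above, from over the open drawer, past the robot's side, out to the drawers' left (+y of the unit). Stops at 0 and 1.95; starts 0.2 to 0.5. The hinge is stiff enough to stay where it is left (about 1.6 N at 125 mm from the hinge).
- lamp_hinge (a point): the vertical hinge axis of the lamp arm, at the arm's mid-height, 308 mm above the counter, on top of an 18 mm thick post left of the drawers (hinge hub 30 mm across, up to 18 mm above this point). The post's foot is a 100 mm disc.
- lamp_head (a point): end of the lamp arm above the centre of the lamp head, at the arm's mid-height, 215 mm from the hinge. The arm is a square steel bar 16 mm thick, level; the head is a round white shade 120 mm across whose underside is 50 mm below this point and whose top meets the bar, so between 25 and 145 mm from the hinge only the bar is there.
- cup: open steel tumbler standing on the counter right of the drawers, 82 mm high, 68 mm across, straight-sided, wall 4 mm, inner floor 5 mm above the foot, about 110 g empty. Origin: centre of its underside, z up through the mouth. It holds the beads in its lower 50 mm.
- cup_rim (a point): centre of the cup's mouth, 82 mm above its origin.
- bead0: varnished wooden bead, a ball of 24 mm diameter, 10 g, one of five alike that start in the cup. Origin: its centre. It rolls freely.
- bead1: varnished wooden bead, a ball of 24 mm diameter, 10 g, one of five alike that start in the cup. Origin: its centre. It rolls freely.
- bead2: varnished wooden bead, a ball of 24 mm diameter, 10 g, one of five alike that start in the cup. Origin: its centre. It rolls freely.
- bead3: varnished wooden bead, a ball of 24 mm diameter, 10 g, one of five alike that start in the cup. Origin: its centre. It rolls freely.
- bead4: varnished wooden bead, a ball of 24 mm diameter, 10 g, one of five alike that start in the cup. Origin: its centre. It rolls freely.
- shaker: bystander: closed orange plastic glitter shaker, 48 mm across, 112 mm high; origin centre of its underside
- stapler: bystander: steel stapler, 150 x 36 x 44 mm, long axis x; origin centre of its underside
- jar: bystander: closed glass jar of wooden beads, 76 mm across, 113 mm high; origin centre of its underside
- holder: bystander: grey silicone brush holder, 68 mm across, 90 mm high, with three brushes up to 155 mm; origin centre of its underside
Things that resemble listed ones, but are neither listed nor needed, are in the scene too. What is shaped like the cup but red is not meant.

How it is judged:
On the way, in this order (a step that is already met when the one before it is completed fails the run):
1. the lamp head is swung out to the left of the drawers (y of lamp_head in the frame of unit above 0.165 m), for 0.2 s.
2. the cup is tipped over the open drawer (angle between cup's own z axis and vertical above 1.2 rad and x of cup_rim in the frame of tray between -0.14 and 0.14 m and y of cup_rim in the frame of tray between -0.13 and 0.13 m and z of cup_rim in the frame of tray above 0.05 m), for 0.05 s.
3. all five beads lie in the top drawer (x of bead0 in the frame of tray between -0.098 and 0.098 m and y of bead0 in the frame of tray between -0.093 and 0.093 m and z of bead0 in the frame of tray between 0 and 0.06 m and x of bead1 in the frame of tray between -0.098 and 0.098 m and y of bead1 in the frame of tray between -0.093 and 0.093 m and z of bead1 in the frame of tray between 0 and 0.06 m and x of bead2 in the frame of tray between -0.098 and 0.098 m and y of bead2 in the frame of tray between -0.093 and 0.093 m and z of bead2 in the frame of tray between 0 and 0.06 m and x of bead3 in the frame of tray between -0.098 and 0.098 m and y of bead3 in the frame of tray between -0.093 and 0.093 m and z of bead3 in the frame of tray between 0 and 0.06 m and x of bead4 in the frame of tray between -0.098 and 0.098 m and y of bead4 in the frame of tray between -0.093 and 0.093 m and z of bead4 in the frame of tray between 0 and 0.06 m), for 0.2 s.
4. the drawer is pushed fully shut with the beads inside (all of step 3 and value of joint drawer0 below 0.004 m), for 0.2 s.
At the end, for the whole second after the job is handed in: All five beads are inside the top drawer, which is shut to within 4 mm; the lamp head's centre is still more than 165 mm to the left of the drawers' middle line; the cup stands upright (within 0.1 rad), at rest, on the counter (all of step 4 and y of lamp_head in the frame of unit above 0.165 m and height (world z) of cup below 0.006 m and angle between cup's own z axis and vertical below 0.1 rad and linear speed of cup below 0.02 m/s); the robot touches nothing.
It fails at once if the closed orange glitter shaker is moved more than 30 mm or tipped (distance of shaker from where it was at the start of the episode above 0.03 m or angle between shaker's own z axis and vertical above 0.35 rad).
It fails at once if the stapler is moved more than 30 mm or tipped (distance of stapler from where it was at the start of the episode above 0.03 m or angle between stapler's own z axis and vertical above 0.35 rad).
It fails at once if the glass jar of beads is moved more than 30 mm or tipped (distance of jar from where it was at the start of the episode above 0.03 m or angle between jar's own z axis and vertical above 0.35 rad).
It fails at once if the brush holder is moved more than 30 mm or tipped (distance of holder from where it was at the start of the episode above 0.03 m or angle between holder's own z axis and vertical above 0.35 rad).
It fails at once if the drawer is slammed or pressed with more than 45 N (contact force between any of the arm, the fingers and drawer0 above 45 N).
It also fails if it takes over 72 s, if anything falls off the work surface, if the arm or the gripper's body presses on something with over 40 N, if the wrist force passes 120 N, or if a joint passes its speed limit or range.

## Working session

There is one attempt and no reset: what is moved stays moved. The work goes in short steps, Python scripts to look and compute and a tool call to move; the robot and the scene stay as the last step left them, time stands still between calls to the robot, and variables do not carry over. Pictures are saved under pics/ and viewed, at most 10 in all, crops included, and the job is handed in when it is done.

Besides the shell and the picture viewer there is one more tool, called after "Request:" as name(argument=value, ...), one argument or row to a line, values as JSON. send_rows: Moves the arm, as the interface text tells. Shift numbers are shares of 30 mm and turn numbers shares of 8 degrees, none past 1 either way. Its arguments: {"type":"object","properties":{"deltas":{"type":"array","items":{"type":"array"}},"newtons":{"type":"number"}},"required":["deltas"]}

```bash
mkdir -p pics; python3 - <<'E'
from cell import status, eyes, env
import cv2
for n in("side","top"):
    cv2.imwrite(f"pics/{n}0.png",eyes.camera(n)[:,:,::-1])
    c=eyes.calibration(n);print(n,{k:(v.round(4).tolist() if hasattr(v,'round') and hasattr(v,'tolist') else v) for k,v in c.items()})
print(status.read_state(),env.hold_point_z)
E
```

```text
side {'fx': 390.58984298054804, 'fy': 390.58984298054804, 'cx': 255.55470416127378, 'cy': 188.31172430470508, 'R': [[-0.7822, -0.6227, -0.0205], [-0.477, 0.6198, -0.6232], [0.4008, -0.4776, -0.7818]], 't': [0.47, 0.3912, 1.0937]}
top {'fx': 457.1237989870973, 'fy': 457.1237989870973, 'cx': 252.62333239447977, 'cy': 194.72138975533858, 'R': [[-0.0008, -0.9999, 0.0103], [-0.9832, -0.0011, -0.1824], [0.1824, -0.0103, -0.9832]], 't': [0.0113, 0.6021, 1.4088]}
{'t': 0.1, 'joint_pos': array([-1.22759829e+00,  4.91462647e-01,  1.55935649e+00, -1.54082865e-06,
        1.09172781e+00, -1.05599619e-01]), 'joint_velocities': array([ 0.00128813, -0.00113486, -0.00264845, -0.00124155, -0.00061565,
        0.0009063 ]), 'joint_torque': array([ 2.24342708e-03, -6.13624549e+01, -2.58602768e+01,  6.93353126e-02,
        4.70128481e-02, -7.22934169e-05]), 'position': array([ 0.27112689, -0.56290001,  0.21415398]), 'eef_rot': array([-4.73704633e-04,  9.74927866e-01,  2.22520626e-01, -5.72303512e-05]), 'force': array([-0.60254377, -0.45248201,  0.1938733 ]), 'ft_torque': array([-0.03555296,  0.01028043,  0.00833207]), 'grip_force': 0.0, 'width': 0.9979108170053874} 0.0188
```

View pics/side0.png

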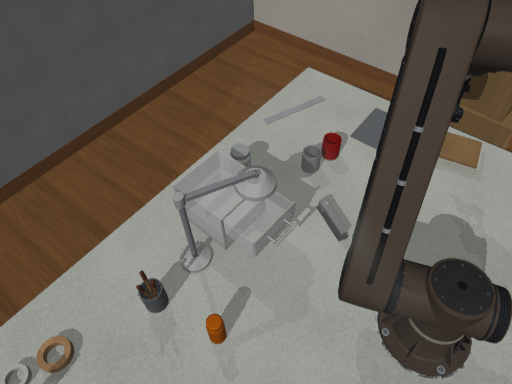

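View pics/top0.png

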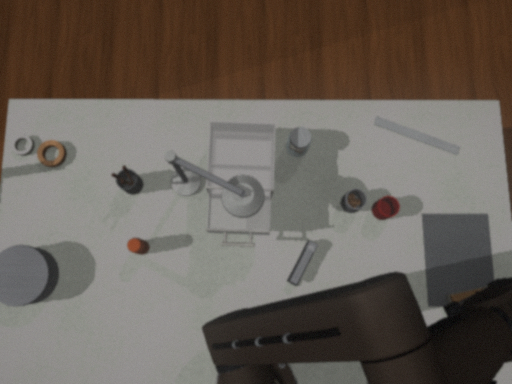

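The side view shows the steel cup at about (312,159), red decoy (332,146), lamp hinge (181,200), head (256,180). The top view shows the cup at (353,201), red (386,207), hinge (172,158), head (240,193) and handle (238,240). I need enlarged crops for accuracy.

```bash
python3 - <<'E'
import cv2
a=cv2.imread("pics/top0.png")[110:290,110:410]; b=cv2.imread("pics/side0.png")[130:350,120:360]
a=cv2.convertScaleAbs(a,alpha=1.4)
cv2.imwrite("pics/top0c.png",cv2.resize(a,None,fx=2.6666,fy=2.6666,interpolation=cv2.INTER_CUBIC))
cv2.imwrite("pics/side0c.png",cv2.resize(b,None,fx=2.7,fy=2.7,interpolation=cv2.INTER_CUBIC))
E
```

```text
(no output)
```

View pics/top0c.png

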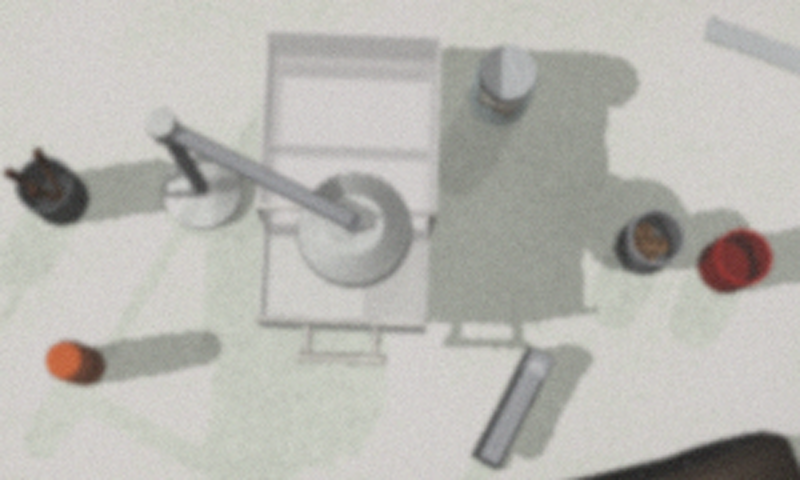

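View pics/side0c.png

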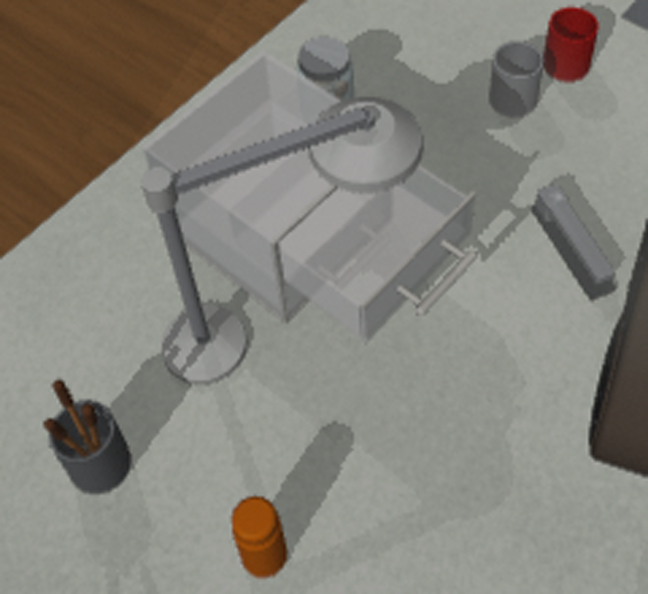

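The crops (coordinates in crop pixels) show, in the top view, hinge (161,122), arm end (357,218), cup rim (654,238), front-edge corners (262,325)/(427,328) and handle ends (300,357)/(385,361). In the side view they are at hinge (159,180), arm end (370,118), rim (518,62), edge corners (363,308)/(474,197) and handle ends (420,308)/(475,252).

```bash
cat >h.py <<'E'
import numpy as np, cv2
from cell import status, eyes, env
C={n:eyes.calibration(n) for n in("side","top")}
K={n:np.array([[c["fx"],0,c["cx"]],[0,c["fy"],c["cy"]],[0,0,1]]) for n,c in C.items()}
P={n:K[n]@np.c_[C[n]["R"],C[n]["t"]] for n in C}
def tri(t,s):
    X=cv2.triangulatePoints(P["top"],P["side"],np.array(t,float).reshape(2,1),np.array(s,float).reshape(2,1));return (X[:3]/X[3]).ravel()
def onz(n,p,z):
    c=C[n];R=np.array(c["R"]);o=-R.T@c["t"];d=R.T@np.linalg.inv(K[n])@[*p,1];return o+d*(z-o[2])/d[2]
def px(n,X): v=P[n]@[*X,1];return v[:2]/v[2]
T=lambda x,y:(110+x/2.6666,110+y/2.6666)
S=lambda x,y:(120+x/2.7,130+y/2.7)
E
python3 - <<'E'
from h import *
np.set_printoptions(precision=4,suppress=True)
for n,t,s,z in [("hinge",(161,122),(159,180),.326),("head",(357,218),(370,118),.316),("cuprim",(654,238),(518,62),.082),("lipL",(262,325),(363,308),.165),("lipR",(427,328),(474,197),.165),("hanL",(300,357),(420,308),.135),("hanR",(385,361),(475,252),.135),("backL",(268,36),(147,153),.172),("backR",(440,42),(266,54),.172),("shaker",(68,360),(256,510),.112),("frontL",(262,212),(277,242),.172),("jar",(509,70),(325,55),.113),("red",(740,252),(573,28),.082),
("stapA",(540,357),(550,190),.044),("stapB",(490,455),(605,283),.044)]:
    print(n,tri(T(*t),S(*s)),onz("top",T(*t),z)[:2],onz("side",S(*s),z)[:2])
E
```

```text
hinge [0.6575 0.2319 0.321 ] [0.6562 0.2311] [0.6541 0.2341]
head [0.563  0.0362 0.2982] [0.5616 0.0371] [0.5501 0.0469]
cuprim [ 0.5849 -0.3125  0.0749] [ 0.583  -0.3111] [ 0.5827 -0.3061]
lipL [0.477  0.1451 0.1539] [0.4715 0.1418] [0.4788 0.1528]
lipR [ 0.4704 -0.0381  0.1583] [ 0.4683 -0.0384] [ 0.4698 -0.033 ]
hanL [0.4403 0.1022 0.1364] [0.439  0.1016] [0.4427 0.1024]
hanR [0.4358 0.0077 0.1344] [0.4346 0.0071] [0.4372 0.0087]
backL [0.8054 0.142  0.1599] [0.7996 0.14  ] [0.799  0.1484]
backR [ 0.7955 -0.0547  0.1693] [ 0.793  -0.0554] [ 0.7957 -0.0521]
shaker [0.4387 0.3647 0.1141] [0.4374 0.3644] [0.4416 0.3653]
frontL [0.5992 0.1451 0.1662] [0.5959 0.1433] [0.5994 0.149 ]
jar [ 0.7805 -0.1413  0.1068] [ 0.779  -0.1403] [ 0.7757 -0.1371]
red [ 0.5664 -0.4165  0.0696] [ 0.5663 -0.412 ] [ 0.5584 -0.4056]
stapA [ 0.4462 -0.1784  0.0431] [ 0.4459 -0.1784] [ 0.4461 -0.1778]
stapB [ 0.33   -0.1205  0.0127] [ 0.3315 -0.1169] [ 0.3221 -0.1015]
```

```bash
cat >>h.py <<'E'
from scipy.spatial.transform import Rotation as Ro
def pose():
    s=status.read_state();return s["position"],Ro.from_quat(s["eef_rot"],scalar_first=True)
def ori(yaw,pitch,roll=0,paxis=(1,0,0)):
    "pitch: deg below horizontal of tool z, closing line level; then roll deg about world paxis"
    a,y=np.radians(pitch),np.radians(yaw);h=np.array([np.cos(y),np.sin(y),0]);u=np.array([0,0,1.])
    z=h*np.cos(a)-u*np.sin(a);x=h*np.sin(a)+u*np.cos(a)
    return Ro.from_rotvec(np.radians(roll)*np.array(paxis))*Ro.from_matrix(np.c_[x,np.cross(z,x),z])
def plan(p0,R0,p1,R1,n=None):
    w=(R0.inv()*R1).as_rotvec()
    def sol(n):
        M=sum((R0*Ro.from_rotvec(w*k/n)).as_matrix() for k in range(n));return np.linalg.solve(M,np.array(p1)-p0)/.03
    n=n or next(n for n in range(1,200) if abs(sol(n)).max()<=1 and abs(w/n).max()<=np.radians(8) and np.linalg.norm(w/n)<np.radians(8.5) and np.linalg.norm(sol(n))<1.6)
    print(n,"rows",sol(n).round(3).tolist(),(np.degrees(w)/n/8).round(3).tolist());return np.array(p1),R1
E
python3 - <<'E'
from h import *
p,R=pose()
D=ori(0,90)
p,R=plan(p,R,p+[0,0,.19],R)
p,R=plan(p,R,[.640,.1065,.405],D)
p,R=plan(p,R,[.640,.1065,.287],D)
h=np.array([.656,.232]);
E
```

```text
7 rows [0.0, -0.001, -0.905] [0.0, 0.0, 0.0]
19 rows [0.912, -0.999, -0.001] [-0.0, 0.0, 0.169]
4 rows [-0.0, -0.0, 0.983] [0.0, 0.0, 0.0]
```

Request:
send_rows(
  deltas=[
    [[0,0,-0.9],[0,0,0],1],
    [[0,0,-0.9],[0,0,0],1],
    [[0,0,-0.9],[0,0,0],1],
    [[0,0,-0.9],[0,0,0],1],
    [[0,0,-0.9],[0,0,0],1],
    [[0,0,-0.9],[0,0,0],1],
    [[0,0,-0.9],[0,0,0],1],
    [[0.91,-1,0],[0,0,0.17],1],
    [[0.91,-1,0],[0,0,0.17],1],
    [[0.91,-1,0],[0,0,0.17],1],
  ],
  newtons=20,
)

```text
t: 1.1
position: [0.3087, -0.446, 0.4033]
eef_rot: [-0.0, 0.982, 0.187, -0.0]
force: [0.8, -0.4, -0.2]
width: 0.219
grip_force: 0.0
```

Request:
send_rows(
  deltas=[
    [[0.91,-1,0],[0,0,0.17],1],
    [[0.91,-1,0],[0,0,0.17],1],
    [[0.91,-1,0],[0,0,0.17],1],
    [[0.91,-1,0],[0,0,0.17],1],
    [[0.91,-1,0],[0,0,0.17],1],
    [[0.91,-1,0],[0,0,0.17],1],
    [[0.91,-1,0],[0,0,0.17],1],
    [[0.91,-1,0],[0,0,0.17],1],
    [[0.91,-1,0],[0,0,0.17],1],
    [[0.91,-1,0],[0,0,0.17],1],
  ],
)

```text
t: 2.1
position: [0.4915, -0.0844, 0.4036]
eef_rot: [0.0, 0.998, 0.07, -0.0]
force: [-0.4, -0.8, -0.0]
width: 0.003
grip_force: 0.0
```

Request:
send_rows(
  deltas=[
    [[0.91,-1,0],[0,0,0.17],1],
    [[0.91,-1,0],[0,0,0.17],1],
    [[0.91,-1,0],[0,0,0.17],1],
    [[0.91,-1,0],[0,0,0.17],1],
    [[0.91,-1,0],[0,0,0.17],1],
    [[0.91,-1,0],[0,0,0.17],1],
    [[0,0,0],[0,0,0],1],
    [[0,0,0],[0,0,0],1],
  ],
)

```text
t: 2.9
position: [0.6397, 0.1069, 0.4025]
eef_rot: [0.0, 1.0, -0.0, -0.001]
force: [0.4, 0.5, 0.3]
width: 0.003
grip_force: 0.0
```

```bash
python3 - <<'E'
from h import *
p,R=pose();print(p,R.as_matrix()[:,0],status.read_state()["joint_pos"])
D=ori(0,90)
p,R=plan(p,R,[.640,.1065,.287],D)
h=np.array([.656,.232])
for i,a in enumerate(np.radians(np.arange(-116,-203,-12))):
    d=np.array([np.cos(a),np.sin(a)]);t=np.array([d[1],-d[0]]);c=h+.118*d-.024*t
    p,R=plan(p,R,[*c,.287],D,2)
    print(a*57.3,c)
E
```

```text
[0.63969515 0.10685073 0.40252406] [ 9.99998095e-01 -7.88157727e-04 -1.78590421e-03] [ 6.38389625e-02  4.15230218e-01  1.19494265e+00 -2.82195121e-04
  1.53322768e+00  1.63543395e+00]
4 rows [0.004, 0.003, 0.963] [0.001, 0.003, -0.001]
2 rows [-0.236, -0.149, -0.0] [0.0, 0.0, 0.0]
-116.0085447215591 [0.62584326 0.1154214 ]
2 rows [-0.393, -0.147, -0.0] [0.0, 0.0, 0.0]
-128.0094286582721 [0.6022642  0.12423886]
2 rows [-0.354, -0.225, -0.0] [0.0, 0.0, 0.0]
-140.0103125949851 [0.58103366 0.137766  ]
2 rows [-0.299, -0.294, -0.0] [0.0, 0.0, 0.0]
-152.01119653169812 [0.5630795  0.15541161]
2 rows [-0.232, -0.35, -0.0] [0.0, 0.0, 0.0]
-164.0120804684111 [0.54918642 0.17640451]
2 rows [-0.154, -0.39, -0.0] [0.0, 0.0, 0.0]
-176.01296440512414 [0.5399616 0.1998272]
2 rows [-0.069, -0.414, -0.0] [0.0, 0.0, 0.0]
-188.01384834183716 [0.53580821 0.22465599]
2 rows [0.018, -0.419, 0.0] [0.0, 0.0, 0.0]
-200.01473227855016 [0.53690779 0.24980575]
```

Request:
send_rows(
  deltas=[
    [[0,0,0.96],[0,0,0],1],
    [[0,0,0.96],[0,0,0],1],
    [[0,0,0.96],[0,0,0],1],
    [[0,0,0.96],[0,0,0],1],
    [[0,0,0],[0,0,0],1],
    [[-0.24,-0.15,0],[0,0,0],1],
    [[-0.24,-0.15,0],[0,0,0],1],
    [[-0.39,-0.15,0],[0,0,0],1],
    [[-0.39,-0.15,0],[0,0,0],1],
  ],
)

```text
t: 3.8
position: [0.6012, 0.125, 0.2897]
eef_rot: [-0.0, 1.0, -0.001, 0.001]
force: [3.0, 0.5, -0.2]
width: 0.001
grip_force: 1.1
```

Request:
send_rows(
  deltas=[
    [[-0.35,-0.22,0],[0,0,0],1],
    [[-0.35,-0.22,0],[0,0,0],1],
    [[-0.3,-0.29,0],[0,0,0],1],
    [[-0.3,-0.29,0],[0,0,0],1],
  ],
)

```text
t: 4.2
position: [0.5622, 0.1558, 0.2885]
eef_rot: [0.0, 1.0, -0.001, 0.0]
force: [1.3, -1.3, -0.3]
width: 0.006
grip_force: 1.0
```

Contact forces are consistent with the bar moving; continue the arc.

Request:
send_rows(
  deltas=[
    [[-0.23,-0.35,0],[0,0,0],1],
    [[-0.23,-0.35,0],[0,0,0],1],
    [[-0.15,-0.39,0],[0,0,0],1],
    [[-0.15,-0.39,0],[0,0,0],1],
    [[-0.07,-0.41,0],[0,0,0],1],
    [[-0.07,-0.41,0],[0,0,0],1],
    [[0.02,-0.42,0],[0,0,0],1],
    [[0.02,-0.42,0],[0,0,0],1],
    [[0,0,0],[0,0,0],1],
  ],
)

```text
t: 5.1
position: [0.5373, 0.2511, 0.2881]
eef_rot: [-0.0, 1.0, -0.0, -0.0]
force: [-0.6, -0.5, -0.4]
width: 0.007
grip_force: 0.0
```

Request:
send_rows(
  deltas=[
    [[0,0.8,0],[0,0,0],1],
    [[0,1,0],[0,0,0],1],
    [[0,1,-0.5],[0,0,0],1],
    [[0,1,-0.5],[0,0,0],1],
    [[0,1,-0.5],[0,0,0],-0.7],
    [[0,1,0],[0,0,0],-0.7],
    [[0,1,0],[0,0,0],-0.7],
    [[0,1,0],[0,0,0],-0.7],
    [[0,1,0],[0,0,0],-0.7],
    [[0,0,0],[0,0,0],-0.7],
  ],
)

```text
t: 6.1
position: [0.5368, -0.0171, 0.3333]
eef_rot: [0.0, 1.0, -0.003, -0.0]
force: [-0.1, 1.0, -0.1]
width: 0.454
grip_force: 0.0
```

```bash
python3 - <<'E'
from h import *
a=eyes.camera("top")[:,:,::-1]; cv2.imwrite("pics/top1.png",a)
b=eyes.camera("side")[:,:,::-1]; cv2.imwrite("pics/side1.png",b)
cv2.imwrite("pics/both1.png",np.vstack([cv2.resize(a[110:290,60:410],None,fx=1.6,fy=1.6),cv2.resize(b[110:290,100:450],None,fx=1.6,fy=1.6)]))
E
```

```text
(no output)
```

View pics/both1.png

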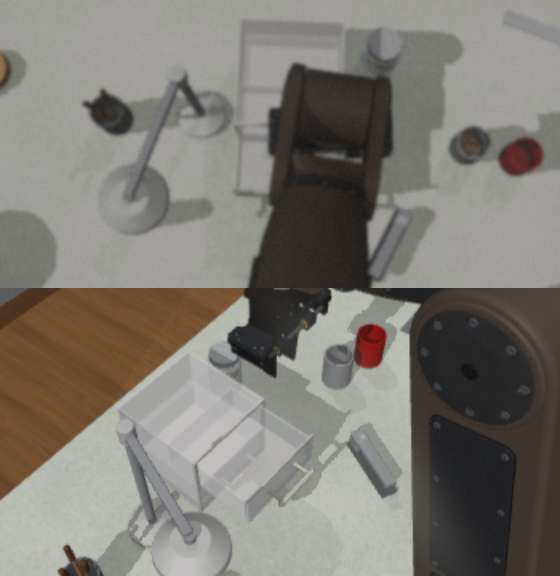

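The lamp head (top crop (133,197)) is now well left of the drawers, and the open tray is uncovered. The cup is undisturbed. Now the cup pregrasp.

```bash
python3 - <<'E'
from h import *
p,R=pose()
G=ori(-15,30);a=G.as_matrix()[:,2];hp=np.array([.584,-.309,.048])
tcp=hp+.0188*a
p,R=plan(p,R,tcp-.12*a+[0,0,.15],G)
p,R=plan(p,R,tcp-.12*a,G)
p,R=plan(p,R,tcp,G)
E
```

```text
10 rows [-0.158, 0.902, 0.275] [-0.097, 0.746, 0.167]
5 rows [-0.866, -0.0, 0.5] [0.0, 0.0, 0.0]
5 rows [0.0, 0.0, 0.8] [0.0, 0.0, 0.0]
```

Request:
send_rows(
  deltas=[
    [[-0.16,0.9,0.28],[-0.1,0.75,0.17],-0.7],
    [[-0.16,0.9,0.28],[-0.1,0.75,0.17],-0.7],
    [[-0.16,0.9,0.28],[-0.1,0.75,0.17],-0.7],
    [[-0.16,0.9,0.28],[-0.1,0.75,0.17],-0.7],
    [[-0.16,0.9,0.28],[-0.1,0.75,0.17],-0.7],
    [[-0.16,0.9,0.28],[-0.1,0.75,0.17],-0.7],
    [[-0.16,0.9,0.28],[-0.1,0.75,0.17],-0.7],
    [[-0.16,0.9,0.28],[-0.1,0.75,0.17],-0.7],
    [[-0.16,0.9,0.28],[-0.1,0.75,0.17],-0.7],
    [[-0.16,0.9,0.28],[-0.1,0.75,0.17],-0.7],
  ],
)

```text
t: 7.2
position: [0.5148, -0.1988, 0.2669]
eef_rot: [0.021, 0.922, -0.074, 0.381]
force: [0.2, -0.2, 0.7]
width: 0.849
grip_force: 0.0
```

Request:
send_rows(
  deltas=[
    [[0,0,0],[0,0,0],-0.7],
    [[0,0,0],[0,0,0],-0.7],
    [[-0.87,0,0.5],[0,0,0],-0.7],
    [[-0.87,0,0.5],[0,0,0],-0.7],
    [[-0.87,0,0.5],[0,0,0],-0.7],
  ],
)

```text
t: 7.7
position: [0.4964, -0.193, 0.195]
eef_rot: [0.018, 0.922, -0.073, 0.38]
force: [-0.0, 0.2, -0.5]
width: 0.85
grip_force: 0.0
```

```bash
python3 - <<'E'
from h import *
p,R=pose();s=status.read_state();print(p,R.as_matrix()[:,2],s["joint_pos"],s["width"])
G=ori(-15,30);a=G.as_matrix()[:,2];hp=np.array([.584,-.309,.048])
tcp=hp+.0188*a
p,R=plan(p,R,tcp-.11*a,G)
b=eyes.camera("side")[:,:,::-1];cv2.imwrite("pics/s2.png",b)
t=eyes.camera("top")[:,:,::-1]
cv2.imwrite("pics/both2.png",np.hstack([cv2.resize(b[90:290,220:400],None,fx=2.2,fy=2.2),cv2.resize(t[120:320,260:440],None,fx=2.2,fy=2.2)]))
E
```

```text
[ 0.49643628 -0.19299729  0.19503069] [ 0.69875234 -0.08906169 -0.70979799] [-0.69289561  0.28310634  2.30415312  1.90658896  0.41169789 -0.75719785] 0.8504232048812205
4 rows [-0.492, 0.772, 0.722] [-0.185, 0.478, 0.094]
```

View pics/both2.png

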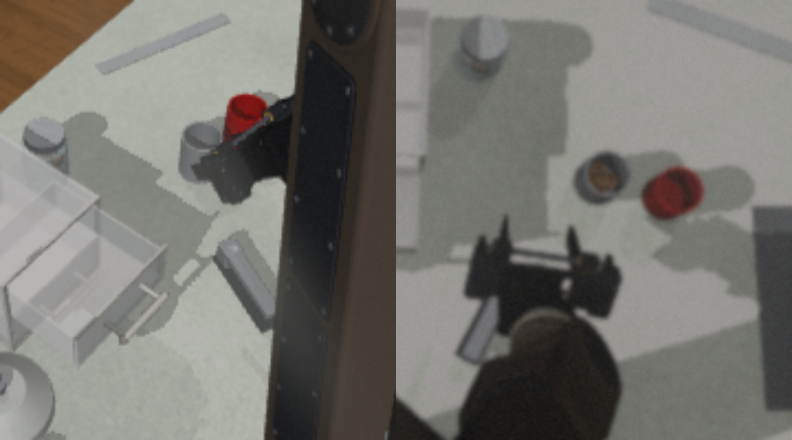

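The wrist turn lagged: it passed near the straight-wrist singularity. The cup and red decoy still stand untouched, and the gripper is at (540,250) in the right half. I'll fit the kinematics to check joint-feasible orientations.

```bash
cat >k.py <<'E'
from h import *
from scipy.optimize import least_squares
rz=lambda t:Ro.from_euler('z',t); ry=lambda t:Ro.from_euler('y',t)
def fk(q,P):
    d1,L2,L3,L6,lat=P
    A=rz(q[0]);B=A*ry(q[1]);Cc=B*ry(q[2]);W=Cc*rz(q[3])*ry(q[4])*rz(q[5]+np.pi/2)
    return A.apply([0,lat,d1])+B.apply([0,0,L2])+Cc.apply([0,0,L3])+W.apply([0,0,L6]),W
data=[([-1.22759829,.491462647,1.55935649,0,1.09172781,-.105599619],[.27112689,-.56290001,.21415398]),
([.0638389625,.415230218,1.19494265,-.000282,1.53322768,1.63543395],[.63969515,.10685073,.40252406]),
([-.69289561,.28310634,2.30415312,1.90658896,.41169789,-.75719785],[.49643628,-.19299729,.19503069])]
f=least_squares(lambda P:np.concatenate([fk(q,P)[0]-p for q,p in data]),[.4,.45,.45,.25,.06])
P0=f.x
LO=np.array([-3.1,-.84,.05,-1.13,.06,-2.69]);HI=np.array([3.1,2.19,2.79,4.28,2.93,2.69])
def ik(p,R,q0):
    e=lambda q:np.r_[(fk(q,P0)[0]-p)*5,(R.inv()*fk(q,P0)[1]).as_rotvec()]
    s=least_squares(e,np.clip(q0,LO+1e-3,HI-1e-3),bounds=(LO,HI));return s.x,np.abs(s.fun).max()
E
python3 - <<'E'
from k import *
np.set_printoptions(precision=3,suppress=True)
print(P0,abs(f.fun).max())
p,R=pose();q=status.read_state()["joint_pos"];print((R.inv()*fk(q,P0)[1]).as_rotvec())
hp=np.array([.584,-.309,.048])
for yaw in(-15,-30):
  for pit in(30,45,60):
    for half in(0,1):
      G=ori(yaw,pit)*rz(np.pi*half);a=G.as_matrix()[:,2]
      for s in([-.6,.3,2,0,.6,1.5],[-.6,.3,2,3.1,.6,-1.5],[-.6,.3,2,3.1,.6,1.5],[-.6,.3,2,0,.6,-1.5]):
        x,r=ik(hp+.0188*a,G,np.array(s))
        if r<1e-3: print("grasp",yaw,pit,half,x)
for yaw in(0,15):
  for pit in(0,20,30):
   for sg in(-1,1):
    for half in(0,1):
      for s in([.1,.3,2,0,.6,1.5],[.1,.3,2,3.1,.6,-1.5],[.1,.3,2,1.5,.6,0]):
        last=None
        G=ori(yaw,pit,sg*115)*rz(np.pi*half);a=G.as_matrix()[:,2]
        x,r=ik(np.array([.515,.05+.04*sg,.26])+.0188*a,G,np.array(s))
        if r<1e-3: print("pour",yaw,pit,"to -y" if sg>0 else "to +y",half,x)
E
```

```text
[0.091 0.615 0.383 0.236 0.07 ] 0.015026047617815674
[-0. -0. -0.]
grasp -15 30 0 [-0.722  0.761  2.251  2.642  0.933 -1.5  ]
grasp -15 30 0 [-0.722  0.761  2.251  2.642  0.933 -1.5  ]
grasp -15 30 0 [-0.722  0.761  2.251  2.642  0.933 -1.5  ]
grasp -15 30 1 [-0.722  0.761  2.251  2.642  0.933  1.642]
grasp -15 30 1 [-0.722  0.761  2.251  2.642  0.933  1.642]
grasp -15 30 1 [-0.722  0.761  2.251  2.642  0.933  1.642]
grasp -15 45 0 [-0.692  0.688  2.145  2.503  0.517 -1.311]
grasp -15 45 0 [-0.692  0.688  2.145  2.503  0.517 -1.311]
grasp -15 45 0 [-0.692  0.688  2.145  2.503  0.517 -1.311]
grasp -15 45 1 [-0.692  0.688  2.145  2.503  0.517  1.83 ]
grasp -15 45 1 [-0.692  0.688  2.145  2.503  0.517  1.83 ]
grasp -15 45 1 [-0.692  0.688  2.145  2.503  0.517  1.83 ]
grasp -15 60 0 [-0.657  0.659  2.011  1.662  0.195 -0.44 ]
grasp -15 60 0 [-0.657  0.659  2.011  1.662  0.195 -0.44 ]
grasp -15 60 0 [-0.657  0.659  2.011  1.662  0.195 -0.44 ]
grasp -30 30 0 [-0.621  0.76   2.268  3.036  0.934 -1.557]
grasp -30 30 0 [-0.621  0.76   2.268  3.036  0.934 -1.557]
grasp -30 30 0 [-0.621  0.76  
[... 2598 characters left out ...]
-0.597]
pour 15 20 to +y 1 [ 0.092  0.422  2.527  3.676  1.329 -0.597]
pour 15 20 to +y 1 [ 0.092  0.422  2.527  3.676  1.329 -0.597]
pour 15 20 to -y 0 [-0.081  0.726  2.668  2.793  2.183  0.256]
pour 15 20 to -y 0 [-0.081  0.726  2.668  2.793  2.183  0.256]
pour 15 20 to -y 0 [-0.081  0.726  2.668  2.793  2.183  0.256]
pour 15 30 to +y 1 [ 0.172  0.484  2.49   3.9    1.457 -0.619]
pour 15 30 to +y 1 [ 0.172  0.484  2.49   3.9    1.457 -0.619]
pour 15 30 to +y 1 [ 0.172  0.484  2.49   3.9    1.457 -0.619]
pour 15 30 to -y 0 [-0.177  0.751  2.639  2.475  2.2    0.109]
pour 15 30 to -y 0 [-0.177  0.751  2.639  2.475  2.2    0.109]
pour 15 30 to -y 0 [-0.177  0.751  2.639  2.475  2.2    0.109]
```

```bash
python3 - <<'E'
from k import *
np.set_printoptions(precision=3,suppress=True)
p,R=pose();q=status.read_state()["joint_pos"]
G=ori(-15,30);a=G.as_matrix()[:,2];hp=np.array([.584,-.309,.048]);tcp=hp+.0188*a
pre=tcp-.12*a+[0,0,.06]
plan(p,R,pre,G,9); plan(pre,G,tcp-.12*a,G,3)
for k in range(1,10):
    t=k/9;q,r=ik(p+(pre-p)*t,R*Ro.from_rotvec((R.inv()*G).as_rotvec()*t),q);print(q,round(r,4))
q,r=ik(tcp-.12*a,G,q);print("pre",q,r);q,r=ik(tcp,G,q);print("g",q,r);q,r=ik(tcp+[0,0,.22],G,q);print("lift",q,r)
H=ori(0,20);b=H.as_matrix()[:,2];q,r=ik(np.array([.515,.09,.27])+.0188*b,H,q);print("over",q,r)
for th in range(20,121,20):
    H=ori(0,20,th);b=H.as_matrix()[:,2];q,r=ik(np.array([.515,.09,.26])+.0188*b,H,q);print(th,q,round(r,4))
E
```

```text
9 rows [-0.045, 0.339, 0.142] [-0.083, 0.216, 0.04]
3 rows [-0.577, -0.0, 0.333] [0.0, 0.0, 0.0]
[-0.691  0.281  2.326  2.012  0.43  -0.852] 0.0
[-0.712  0.299  2.34   2.104  0.47  -0.956] 0.0
[-0.732  0.318  2.352  2.181  0.514 -1.044] 0.0
[-0.752  0.337  2.364  2.245  0.562 -1.119] 0.0
[-0.772  0.358  2.375  2.297  0.611 -1.182] 0.0
[-0.791  0.38   2.385  2.341  0.663 -1.237] 0.0
[-0.809  0.403  2.394  2.377  0.715 -1.284] 0.0
[-0.827  0.427  2.402  2.408  0.768 -1.325] 0.0
[-0.844  0.452  2.409  2.434  0.822 -1.361] 0.0
pre [-0.844  0.601  2.47   2.535  0.989 -1.524] 8.326672684688674e-16
g [-0.722  0.761  2.251  2.642  0.933 -1.5  ] 1.52655665885959e-16
lift [-0.722  0.368  2.055  2.157  0.48  -0.885] 2.0088930519079895e-11
over [ 0.063  0.242  2.445  3.226  0.769 -1.61 ] 2.2204460492503127e-15
20 [-0.019  0.27   2.483  2.963  0.859 -1.13 ] 0.0
40 [-0.092  0.299  2.512  2.769  0.994 -0.719] 0.0
60 [-0.146  0.351  2.548  2.659  1.182 -0.384] 0.0
80 [-0.175  0.422  2.586  2.615  1.396 -0.097] 0.0
100 [-0.175  0.504  2.623  2.623  1.617  0.172] 0.0
120 [-0.146  0.586  2.652  2.681  1.829  0.454] 0.0
```

Request:
send_rows(
  deltas=[
    [[-0.05,0.34,0.14],[-0.08,0.22,0.04],-0.7],
    [[-0.05,0.34,0.14],[-0.08,0.22,0.04],-0.7],
    [[-0.05,0.34,0.14],[-0.08,0.22,0.04],-0.7],
    [[-0.05,0.34,0.14],[-0.08,0.22,0.04],-0.7],
    [[-0.05,0.34,0.14],[-0.08,0.22,0.04],-0.7],
    [[-0.05,0.34,0.14],[-0.08,0.22,0.04],-0.7],
    [[-0.05,0.34,0.14],[-0.08,0.22,0.04],-0.7],
    [[-0.05,0.34,0.14],[-0.08,0.22,0.04],-0.7],
    [[-0.05,0.34,0.14],[-0.08,0.22,0.04],-0.7],
    [[0,0,0],[0,0,0],-0.7],
  ],
)

```text
t: 8.8
position: [0.5001, -0.2871, 0.1604]
eef_rot: [0.062, 0.856, -0.112, 0.501]
force: [-0.5, 1.1, 0.0]
width: 0.851
grip_force: 0.0
```

```bash
python3 - <<'E'
from k import *
p,R=pose();print(p,R.as_matrix()[:,2])
G=ori(-15,30);a=G.as_matrix()[:,2];hp=np.array([.584,-.309,.048]);tcp=hp+.0188*a
p,R=plan(p,R,tcp-.12*a,G,4);plan(p,R,tcp,G,6)
E
```

```text
[ 0.5001444  -0.28713487  0.1604316 ] [ 0.84338244 -0.21785674 -0.49116647]
4 rows [-0.452, -0.003, 0.248] [-0.014, -0.018, -0.006]
6 rows [0.0, 0.0, 0.667] [0.0, 0.0, 0.0]
```

Request:
send_rows(
  deltas=[
    [[-0.45,0,0.25],[-0.01,-0.02,-0.01],-0.7],
    [[-0.45,0,0.25],[-0.01,-0.02,-0.01],-0.7],
    [[-0.45,0,0.25],[-0.01,-0.02,-0.01],-0.7],
    [[-0.45,0,0.25],[-0.01,-0.02,-0.01],-0.7],
    [[0,0,0.67],[0,0,0],-0.7],
    [[0,0,0.67],[0,0,0],-0.7],
  ],
)

```text
t: 9.4
position: [0.5335, -0.2955, 0.0787]
eef_rot: [0.065, 0.859, -0.111, 0.495]
force: [-0.5, -0.4, 0.0]
width: 0.853
grip_force: 0.0
```

```bash
python3 - <<'E'
from k import *
p,R=pose();print(p,R.as_matrix()[:,2])
G=ori(-15,30);a=G.as_matrix()[:,2];hp=np.array([.584,-.309,.048]);tcp=hp+.0188*a
plan(p,R,tcp,G,4)
b=eyes.camera("side")[:,:,::-1]
t=eyes.camera("top")[:,:,::-1]
cv2.imwrite("pics/both3.png",np.hstack([cv2.resize(b[100:210,260:390],None,fx=3,fy=3),cv2.resize(t[150:260,300:430],None,fx=3,fy=3)]))
E
```

```text
[ 0.53352558 -0.29551058  0.07874736] [ 0.83660654 -0.22144634 -0.50104991]
4 rows [-0.004, 0.001, 0.662] [-0.005, 0.002, 0.005]
```

View pics/both3.png

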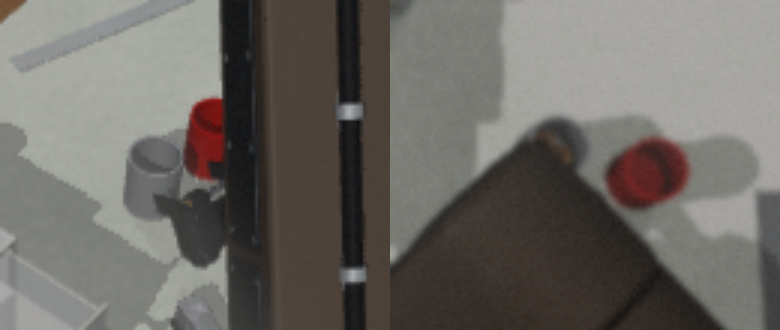

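The left finger tip (side, (160,200)) sits beside the cup's left flank and the right finger is between the cups. Advance and close.

Request:
send_rows(
  deltas=[
    [[0,0,0.5],[0,0,0],-0.7],
    [[0,0,0.5],[0,0,0],-0.7],
    [[0,0,0.55],[0,0,0],-0.7],
    [[0,0,0.55],[0,0,0],-0.7],
    [[0,0,0.55],[0,0,0],-0.7],
    [[0,0,0],[0,0,0],-0.7],
  ],
)

```text
t: 10.1
position: [0.5995, -0.3151, 0.0378]
eef_rot: [0.068, 0.859, -0.111, 0.495]
force: [-0.3, 0.1, -0.0]
width: 0.853
grip_force: 0.0
```

Request:
send_rows(
  deltas=[
    [[0,0,0],[0,0,0],1],
    [[0,0,0],[0,0,0],1],
    [[0,0,0],[0,0,0],1],
    [[0,0,0],[0,0,0],1],
    [[0,0,0],[0,0,0],1],
    [[0,0,0],[0,0,0],1],
  ],
  newtons=20,
)

```text
t: 10.7
position: [0.5978, -0.3152, 0.0385]
eef_rot: [0.068, 0.859, -0.112, 0.495]
force: [-1.5, 1.5, 2.6]
width: 0.723
grip_force: 20.0
```

```bash
python3 - <<'E'
from k import *
np.set_printoptions(precision=3,suppress=True)
p,R=pose();q=status.read_state()["joint_pos"];print(p,status.read_state()["width"]*95)
G=ori(-15,30)
p1,R1=plan(p,R,p+[0,0,.12],R)
H=ori(0,20);b=H.as_matrix()[:,2]
m=np.array([.51,-.15,.27])+.0188*b;e=np.array([.515,.09,.27])+.0188*b
q,r=ik(p1,R1,q);print(q,r)
for a0,A0,b0,B0,n in((p1,R1,m,H,14),(m,H,e,H,10)):
    plan(a0,A0,b0,B0,n)
    for k in range(1,n+1):
        t=k/n;qn,r=ik(a0+(b0-a0)*t,A0*Ro.from_rotvec((A0.inv()*B0).as_rotvec()*t),q);print(qn,abs(qn-q).max().round(2),round(r,4));q=qn
E
```

```text
[ 0.598 -0.315  0.039] 68.68590055792434
4 rows [0.865, 0.007, -0.501] [0.0, 0.0, 0.0]
[-0.726  0.526  2.173  2.474  0.668 -1.268] 8.95896135055807e-10
14 rows [0.131, -0.368, -0.308] [0.123, 0.09, -0.054]
[-0.723  0.508  2.195  2.46   0.687 -1.264] 0.02 0.0
[-0.72   0.49   2.215  2.446  0.706 -1.261] 0.02 0.0
[-0.717  0.472  2.235  2.432  0.724 -1.257] 0.02 0.0
[-0.714  0.454  2.255  2.418  0.741 -1.253] 0.02 0.0
[-0.711  0.435  2.274  2.404  0.757 -1.249] 0.02 0.0
[-0.707  0.416  2.292  2.391  0.773 -1.245] 0.02 0.0
[-0.703  0.398  2.309  2.377  0.788 -1.24 ] 0.02 0.0
[-0.699  0.379  2.325  2.364  0.803 -1.236] 0.02 0.0
[-0.694  0.36   2.341  2.35   0.817 -1.23 ] 0.02 0.0
[-0.689  0.34   2.356  2.337  0.83  -1.225] 0.02 0.0
[-0.684  0.321  2.371  2.324  0.842 -1.218] 0.02 0.0
[-0.678  0.301  2.384  2.311  0.854 -1.212] 0.02 0.0
[-0.672  0.281  2.397  2.298  0.865 -1.205] 0.02 0.0
[-0.665  0.261  2.409  2.286  0.875 -1.197] 0.02 0.0
10 rows [0.006, -0.8, 0.016] [0.0, 0.0, 0.0]
[-0.605  0.251  2.429  2.361  0.862 -1.231] 0.07 0.0
[-0.541  0.242  2.446  2.441  0.849 -1.265] 0.08 0.0
[-0.473  0.235  2.459  2.527  0.836 -1.302] 0.09 0.0
[-0.401  0.229  2.469  2.617  0.823 -1.34 ] 0.09 0.0
[-0.327  0.226  2.475  2.713  0.811 -1.381] 0.1 0.0
[-0.25   0.225  2.477  2.812  0.799 -1.424] 0.1 0.0
[-0.171  0.226  2.475  2.914  0.789 -1.468] 0.1 0.0
[-0.092  0.23   2.469  3.018  0.781 -1.515] 0.1 0.0
[-0.014  0.235  2.459  3.123  0.774 -1.562] 0.1 0.0
[ 0.063  0.242  2.445  3.226  0.769 -1.61 ] 0.1 0.0
```

Cup gripped (68.7 mm). Lift and carry.

Request:
send_rows(
  deltas=[
    [[0.3,0,-0.17],[0,0,0],1],
    [[0.5,0,-0.3],[0,0,0],1],
    [[0.87,0,-0.5],[0,0,0],1],
    [[0.87,0,-0.5],[0,0,0],1],
    [[0.87,0,-0.5],[0,0,0],1],
  ],
  newtons=30,
)

```text
t: 11.2
position: [0.598, -0.3144, 0.1578]
eef_rot: [0.069, 0.859, -0.112, 0.494]
force: [0.4, -0.1, -1.6]
width: 0.72
grip_force: 30.0
```

Request:
send_rows(
  deltas=[
    [[0.13,-0.37,-0.31],[0.12,0.09,-0.05],1],
    [[0.13,-0.37,-0.31],[0.12,0.09,-0.05],1],
    [[0.13,-0.37,-0.31],[0.12,0.09,-0.05],1],
    [[0.13,-0.37,-0.31],[0.12,0.09,-0.05],1],
    [[0.13,-0.37,-0.31],[0.12,0.09,-0.05],1],
    [[0.13,-0.37,-0.31],[0.12,0.09,-0.05],1],
    [[0.13,-0.37,-0.31],[0.12,0.09,-0.05],1],
  ],
)

```text
t: 11.9
position: [0.5703, -0.2281, 0.2112]
eef_rot: [0.034, 0.842, -0.058, 0.536]
force: [0.3, -0.5, -0.6]
width: 0.721
grip_force: 30.0
```

Request:
send_rows(
  deltas=[
    [[0.13,-0.37,-0.31],[0.12,0.09,-0.05],1],
    [[0.13,-0.37,-0.31],[0.12,0.09,-0.05],1],
    [[0.13,-0.37,-0.31],[0.12,0.09,-0.05],1],
    [[0.13,-0.37,-0.31],[0.12,0.09,-0.05],1],
    [[0.13,-0.37,-0.31],[0.12,0.09,-0.05],1],
    [[0.13,-0.37,-0.31],[0.12,0.09,-0.05],1],
    [[0.13,-0.37,-0.31],[0.12,0.09,-0.05],1],
    [[0,0,0],[0,0,0],1],
  ],
)

```text
t: 12.7
position: [0.527, -0.1469, 0.2624]
eef_rot: [0.001, 0.819, -0.004, 0.574]
force: [0.3, -0.1, -2.0]
width: 0.719
grip_force: 30.0
```

```bash
python3 - <<'E'
from k import *
p,R=pose();print(p,R.as_matrix()[:,2],R.as_matrix()[:,0],status.read_state()["width"]*95)
H=ori(0,20);b=H.as_matrix()[:,2]
p,R=plan(p,R,np.array([.515,.09,.27])+.0188*b,H,12)
E
```

```text
[ 0.52700057 -0.14690879  0.26236727] [ 0.93987487 -0.00598544 -0.34146654] [ 0.34143242 -0.00604388  0.93988689] 68.33420683746162
12 rows [0.006, -0.658, 0.012] [0.004, -0.0, -0.004]
```

Request:
send_rows(
  deltas=[
    [[0,-0.4,0.01],[0,0,0],1],
    [[0,-0.66,0.01],[0,0,0],1],
    [[0,-0.66,0.01],[0,0,0],1],
    [[0,-0.66,0.01],[0,0,0],1],
    [[0,-0.66,0.01],[0,0,0],1],
    [[0,-0.66,0.01],[0,0,0],1],
    [[0,-0.66,0.01],[0,0,0],1],
    [[0,-0.66,0.01],[0,0,0],1],
    [[0,-0.66,0.01],[0,0,0],1],
    [[0,-0.66,0.01],[0,0,0],1],
  ],
)

```text
t: 13.7
position: [0.5326, 0.0427, 0.2613]
eef_rot: [0.001, 0.819, -0.005, 0.573]
force: [-0.8, -0.9, -1.1]
width: 0.72
grip_force: 30.0
```

Request:
send_rows(
  deltas=[
    [[0,-0.66,0.01],[0,0,0],1],
    [[0,-0.66,0.01],[0,0,0],1],
    [[0,-0.3,0],[0,0,0],1],
    [[0,0,0],[0,0,0],1],
  ],
)

```text
t: 14.1
position: [0.5335, 0.0919, 0.2613]
eef_rot: [0.0, 0.819, -0.004, 0.574]
force: [0.7, -0.1, -1.3]
width: 0.717
grip_force: 30.0
```

```bash
python3 - <<'E'
from k import *
np.set_printoptions(precision=3,suppress=True)
p,R=pose();print(p);q=status.read_state()["joint_pos"];print(q)
for th,n,z in((60,12,.262),(90,10,.255),(125,14,.255)):
    H=ori(0,20,th);b=H.as_matrix()[:,2];e=np.array([.515,.09,z])+.0188*b
    q,r=ik(e,H,q);print(q,r)
    p,R=plan(p,R,e,H,n)
E
```

```text
[0.534 0.092 0.261]
[ 0.097  0.316  2.468  3.269  0.866 -1.614]
[-0.146  0.345  2.545  2.657  1.175 -0.379] 8.132383655379272e-13
12 rows [-0.012, -0.006, 0.002] [0.217, -0.002, 0.584]
[-0.178  0.478  2.612  2.614  1.527  0.026] 3.847999696660053e-11
10 rows [-0.006, 0.011, 0.002] [0.128, -0.0, 0.352]
[-0.134  0.622  2.663  2.701  1.898  0.52 ] 3.7177506906349578e-09
14 rows [0.0, -0.009, -0.0] [0.107, 0.0, 0.294]
```

Request:
send_rows(
  deltas=[
    [[0,0,0],[0.22,0,0.58],1],
    [[0,0,0],[0.22,0,0.58],1],
    [[0,0,0],[0.22,0,0.58],1],
    [[0,0,0],[0.22,0,0.58],1],
    [[0,0,0],[0.22,0,0.58],1],
    [[0,0,0],[0.22,0,0.58],1],
    [[0,0,0],[0.22,0,0.58],1],
    [[0,0,0],[0.22,0,0.58],1],
    [[0,0,0],[0.22,0,0.58],1],
    [[0,0,0],[0.22,0,0.58],1],
  ],
)

```text
t: 15.1
position: [0.5335, 0.0899, 0.2615]
eef_rot: [-0.347, 0.741, -0.242, 0.521]
force: [0.2, -0.3, -0.9]
width: 0.719
grip_force: 30.0
```

```bash
python3 - <<'E'
from k import *
p,R=pose();print(p,(ori(0,20).inv()*R).magnitude()*57.3)
for th,n,z in((90,14,.255),(125,16,.255)):
    H=ori(0,20,th);b=H.as_matrix()[:,2];e=np.array([.515,.09,z])+.0188*b
    p,R=plan(p,R,e,H,n)
E
```

```text
[0.53354427 0.0899145  0.26146373] 50.06810793163138
14 rows [-0.02, 0.009, 0.005] [0.12, -0.001, 0.336]
16 rows [0.0, -0.008, -0.0] [0.094, 0.0, 0.257]
```

Request:
send_rows(
  deltas=[
    [[-0.02,0,0],[0.12,0,0.34],1],
    [[-0.02,0,0],[0.12,0,0.34],1],
    [[-0.02,0,0],[0.12,0,0.34],1],
    [[-0.02,0,0],[0.12,0,0.34],1],
    [[-0.02,0,0],[0.12,0,0.34],1],
    [[-0.02,0,0],[0.12,0,0.34],1],
    [[-0.02,0,0],[0.12,0,0.34],1],
    [[-0.02,0,0],[0.12,0,0.34],1],
    [[-0.02,0,0],[0.12,0,0.34],1],
    [[-0.02,0,0],[0.12,0,0.34],1],
  ],
)

```text
t: 16.1
position: [0.5316, 0.0949, 0.2588]
eef_rot: [-0.52, 0.633, -0.365, 0.444]
force: [-0.1, 0.1, -1.3]
width: 0.722
grip_force: 30.0
```

Request:
send_rows(
  deltas=[
    [[-0.02,0,0],[0.12,0,0.34],1],
    [[-0.02,0,0],[0.12,0,0.34],1],
    [[-0.02,0,0],[0.12,0,0.34],1],
    [[-0.02,0,0],[0.12,0,0.34],1],
    [[0,0,0],[0.09,0,0.26],1],
    [[0,0,0],[0.09,0,0.26],1],
    [[0,0,0],[0.09,0,0.26],1],
    [[0,0,0],[0.09,0,0.26],1],
    [[0,0,0],[0.09,0,0.26],1],
    [[0,0,0],[0.09,0,0.26],1],
  ],
)

```text
t: 17.1
position: [0.5305, 0.0979, 0.2586]
eef_rot: [0.642, -0.507, 0.453, -0.353]
force: [-0.3, 0.4, -1.0]
width: 0.722
grip_force: 30.0
```

Request:
send_rows(
  deltas=[
    [[0,0,0],[0.09,0,0.26],1],
    [[0,0,0],[0.09,0,0.26],1],
    [[0,0,0],[0.09,0,0.26],1],
    [[0,0,0],[0.09,0,0.26],1],
    [[0,0,0],[0.09,0,0.26],1],
    [[0,0,0],[0.09,0,0.26],1],
    [[0,0,0],[0.09,0,0.26],1],
    [[0,0,0],[0.09,0,0.26],1],
    [[0,0,0],[0.09,0,0.26],1],
    [[0,0,0],[0.09,0,0.26],1],
  ],
)

```text
t: 18.1
position: [0.5305, 0.0979, 0.2586]
eef_rot: [0.726, -0.376, 0.514, -0.259]
force: [-1.1, -0.4, -0.5]
width: 0.72
grip_force: 30.0
```

Request:
send_rows(
  deltas=[
    [[0,0,0],[0,0,0],1],
    [[0,0,0],[0,0,0],1],
    [[0,0,0],[0,0,0],1],
    [[0,0,0],[0,0,0],1],
  ],
)

```text
t: 18.5
position: [0.5305, 0.0979, 0.2587]
eef_rot: [0.726, -0.377, 0.513, -0.26]
force: [0.3, 0.2, -1.5]
width: 0.724
grip_force: 30.0
```

```bash
python3 - <<'E'
from k import *
p,R=pose();print(p,(ori(0,20).inv()*R).magnitude()*57.3,status.read_state()["width"]*95)
b=eyes.camera("side")[:,:,::-1];t=eyes.camera("top")[:,:,::-1]
cv2.imwrite("pics/s4.png",b);cv2.imwrite("pics/t4.png",t)
cv2.imwrite("pics/both4.png",np.hstack([cv2.resize(b[130:280,170:310],None,fx=2.8,fy=2.8),cv2.resize(t[130:280,170:310],None,fx=2.8,fy=2.8)]))
E
```

```text
[0.53051101 0.0978674  0.25872767] 125.42691100278581 68.73514521971455
```

View pics/both4.png

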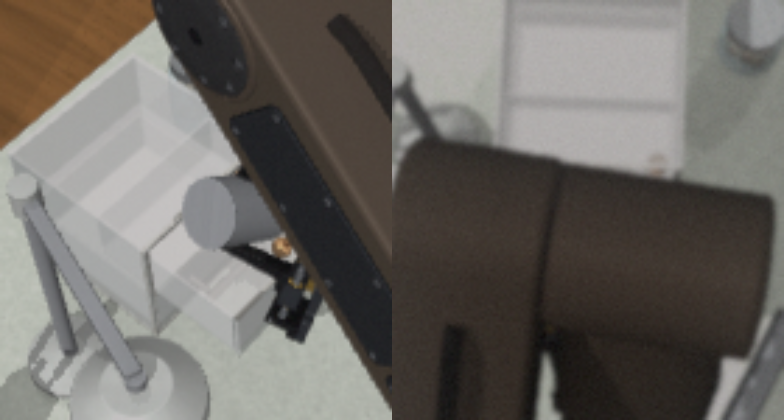

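Several beads are visible in the tray (side (282,246), top (655,165)), and the cup is fully tipped. Bring the cup back upright, retracing the path.

```bash
python3 - <<'E'
from k import *
p,R=pose()
H=ori(0,20);b=H.as_matrix()[:,2];e=np.array([.515,.09,.27])+.0188*b
p,R=plan(p,R,e,H,20)
p,R=plan(p,R,np.array([.51,-.15,.27])+.0188*b,H,9)
p,R=plan(p,R,[.598,-.315,.16],ori(-15,30),12)
E
```

```text
20 rows [0.019, -0.003, -0.003] [-0.265, 0.003, -0.738]
9 rows [-0.006, 0.889, -0.017] [0.0, 0.0, 0.0]
12 rows [-0.157, 0.435, 0.346] [-0.142, -0.104, 0.066]
```

Request:
send_rows(
  deltas=[
    [[0.02,0,0],[-0.27,0,-0.74],1],
    [[0.02,0,0],[-0.27,0,-0.74],1],
    [[0.02,0,0],[-0.27,0,-0.74],1],
    [[0.02,0,0],[-0.27,0,-0.74],1],
    [[0.02,0,0],[-0.27,0,-0.74],1],
    [[0.02,0,0],[-0.27,0,-0.74],1],
    [[0.02,0,0],[-0.27,0,-0.74],1],
    [[0.02,0,0],[-0.27,0,-0.74],1],
    [[0.02,0,0],[-0.27,0,-0.74],1],
    [[0.02,0,0],[-0.27,0,-0.74],1],
  ],
)

```text
t: 19.6
position: [0.5324, 0.0924, 0.2581]
eef_rot: [-0.422, 0.705, -0.298, 0.487]
force: [0.5, 0.4, -0.5]
width: 0.72
grip_force: 30.0
```

Request:
send_rows(
  deltas=[
    [[0.02,0,0],[-0.26,0,-0.74],1],
    [[0.02,0,0],[-0.26,0,-0.74],1],
    [[0.02,0,0],[-0.26,0,-0.74],1],
    [[0.02,0,0],[-0.26,0,-0.74],1],
    [[0.02,0,0],[-0.26,0,-0.74],1],
    [[0.02,0,0],[-0.26,0,-0.74],1],
    [[0.02,0,0],[-0.26,0,-0.74],1],
    [[0.02,0,0],[-0.26,0,-0.74],1],
    [[0.02,0,0],[-0.26,0,-0.74],1],
    [[0.02,0,0],[-0.26,0,-0.74],1],
  ],
)

```text
t: 20.6
position: [0.5343, 0.0895, 0.2625]
eef_rot: [0.001, 0.821, 0.008, 0.571]
force: [0.3, -0.1, -1.0]
width: 0.722
grip_force: 30.0
```

Request:
send_rows(
  deltas=[
    [[0,0.89,0],[0,0,0],1],
    [[0,0.89,0],[0,0,0],1],
    [[0,0.89,0],[0,0,0],1],
    [[0,0.89,0],[0,0,0],1],
    [[0,0.89,0],[0,0,0],1],
    [[0,0.89,0],[0,0,0],1],
    [[0,0.89,0],[0,0,0],1],
    [[0,0.89,0],[0,0,0],1],
    [[0,0.89,0],[0,0,0],1],
    [[0,0,0],[0,0,0],1],
  ],
)

```text
t: 21.6
position: [0.5376, -0.1537, 0.2639]
eef_rot: [0.0, 0.821, 0.005, 0.572]
force: [-0.2, -0.1, -0.5]
width: 0.722
grip_force: 30.0
```

```bash
python3 - <<'E'
from k import *
p,R=pose();print(p,R.as_matrix()[:,2])
p,R=plan(p,R,[.598,-.315,.16],ori(-15,30),12)
b=eyes.camera("side")[:,:,::-1];t=eyes.camera("top")[:,:,::-1]
cv2.imwrite("pics/s5.png",b);cv2.imwrite("pics/t5.png",t)
cv2.imwrite("pics/both5.png",np.hstack([cv2.resize(b[130:280,170:310],None,fx=2.8,fy=2.8),cv2.resize(t[130:280,170:310],None,fx=2.8,fy=2.8)]))
E
```

```text
[ 0.53764993 -0.15371113  0.26385699] [ 0.9379471   0.00604069 -0.34672576]
12 rows [-0.171, 0.428, 0.32] [-0.145, -0.101, 0.072]
```

View pics/both5.png

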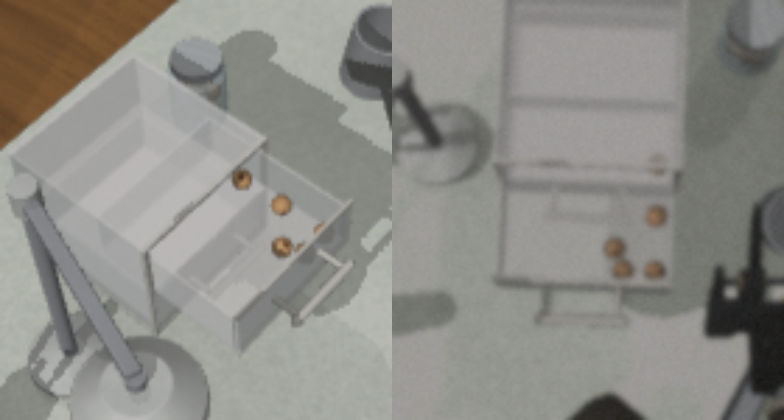

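All five beads are in the drawer (top: (655,165), (655,216), (614,247), (622,268), (654,270)). Now set the cup down.

Request:
send_rows(
  deltas=[
    [[-0.17,0.43,0.32],[-0.14,-0.1,0.07],1],
    [[-0.17,0.43,0.32],[-0.14,-0.1,0.07],1],
    [[-0.17,0.43,0.32],[-0.14,-0.1,0.07],1],
    [[-0.17,0.43,0.32],[-0.14,-0.1,0.07],1],
    [[-0.17,0.43,0.32],[-0.14,-0.1,0.07],1],
    [[-0.17,0.43,0.32],[-0.14,-0.1,0.07],1],
    [[-0.17,0.43,0.32],[-0.14,-0.1,0.07],1],
    [[-0.17,0.43,0.32],[-0.14,-0.1,0.07],1],
    [[-0.17,0.43,0.32],[-0.14,-0.1,0.07],1],
    [[-0.17,0.43,0.32],[-0.14,-0.1,0.07],1],
  ],
)

```text
t: 22.7
position: [0.5935, -0.2856, 0.1773]
eef_rot: [0.052, 0.854, -0.09, 0.509]
force: [0.3, 0.0, -1.8]
width: 0.722
grip_force: 30.0
```

Request:
send_rows(
  deltas=[
    [[-0.17,0.43,0.32],[-0.14,-0.1,0.07],1],
    [[-0.17,0.43,0.32],[-0.14,-0.1,0.07],1],
    [[0,0,0],[0,0,0],1],
  ],
)

```text
t: 23.0
position: [0.5996, -0.3136, 0.1589]
eef_rot: [0.062, 0.859, -0.109, 0.496]
force: [-0.3, -0.2, 0.1]
width: 0.718
grip_force: 30.0
```

```bash
python3 - <<'E'
from k import *
p,R=pose();print(p,R.as_matrix()[:,2])
G=Ro.from_quat([.068,.859,-.112,.495],scalar_first=True)
p,R=plan(p,R,[.597,-.313,.055],G,6)
plan(p,R,[.597,-.313,.0395],G,4)
E
```

```text
[ 0.59960932 -0.31356841  0.15886476] [ 0.83887792 -0.21513841 -0.49999929]
6 rows [-0.507, -0.0, 0.276] [-0.016, -0.001, -0.001]
4 rows [-0.112, -0.001, 0.065] [0.0, 0.0, 0.0]
```

Request:
send_rows(
  deltas=[
    [[-0.51,0,0.28],[-0.02,0,0],1],
    [[-0.51,0,0.28],[-0.02,0,0],1],
    [[-0.51,0,0.28],[-0.02,0,0],1],
    [[-0.51,0,0.28],[-0.02,0,0],1],
    [[-0.51,0,0.28],[-0.02,0,0],1],
    [[-0.51,0,0.28],[-0.02,0,0],1],
    [[0,0,0],[0,0,0],1],
  ],
)

```text
t: 23.7
position: [0.5967, -0.3113, 0.0532]
eef_rot: [0.068, 0.859, -0.113, 0.495]
force: [0.3, 0.6, -0.9]
width: 0.72
grip_force: 30.0
```

Request:
send_rows(
  deltas=[
    [[-0.11,0,0.065],[0,0,0],1],
    [[-0.11,0,0.065],[0,0,0],1],
    [[-0.11,0,0.065],[0,0,0],1],
    [[-0.11,0,0.065],[0,0,0],1],
    [[0,0,0],[0,0,0],1],
  ],
)

```text
t: 24.2
position: [0.5973, -0.312, 0.0396]
eef_rot: [0.069, 0.858, -0.112, 0.496]
force: [0.2, -0.2, -1.1]
width: 0.722
grip_force: 30.0
```

Request:
send_rows(
  deltas=[
    [[-0.03,0,0.02],[0,0,0],1],
    [[-0.02,0,0.01],[0,0,0],1],
    [[0,0,0],[0,0,0],1],
  ],
)

```text
t: 24.5
position: [0.5975, -0.3121, 0.0386]
eef_rot: [0.069, 0.858, -0.112, 0.496]
force: [0.1, -0.4, 3.2]
width: 0.72
grip_force: 30.0
```

Request:
send_rows(
  deltas=[
    [[0,0,0],[0,0,0],0.3],
    [[0,0,0],[0,0,0],-0.7],
    [[0,0,0],[0,0,0],-0.7],
    [[0,0,0],[0,0,0],-0.7],
    [[0,0,0],[0,0,0],-0.7],
    [[0,0,0],[0,0,0],-0.7],
  ],
)

```text
t: 25.1
position: [0.5973, -0.312, 0.038]
eef_rot: [0.069, 0.858, -0.112, 0.496]
force: [0.1, -0.7, 0.2]
width: 0.848
grip_force: 0.0
```

Request:
send_rows(
  deltas=[
    [[0,0,-0.3],[0,0,0],-0.7],
    [[0,0,-0.6],[0,0,0],-0.7],
    [[0,0,-0.6],[0,0,0],-0.7],
    [[0,0,-0.6],[0,0,0],-0.7],
    [[0,0,-0.6],[0,0,0],-0.7],
    [[0,0,-0.6],[0,0,0],-0.7],
    [[0,0,-0.6],[0,0,0],-0.7],
    [[0,0,0],[0,0,0],-0.7],
  ],
)

```text
t: 25.9
position: [0.4981, -0.2847, 0.0974]
eef_rot: [0.069, 0.858, -0.113, 0.496]
force: [-0.4, 1.2, 0.1]
width: 0.856
grip_force: 0.0
```

```bash
python3 - <<'E'
from k import *
np.set_printoptions(precision=3,suppress=True)
p,R=pose();print(p);q=status.read_state()["joint_pos"];print(q)
# handle from both pictures (crop scale 2.8, offset 170,130; top half offset 392 px)
f=lambda x,y,o=0:(170+(x-o)/2.8,130+(y)/2.8)
for t,s in(((540,320),(297,321)),((627,322),(350,266))):print(tri(f(*t,392),f(*s)))
u=[.40,.055,.22]
for pit in(30,45,60,90):
  for half in(0,1):
    D=ori(0,pit)*rz(np.pi*half)
    for n,e in(("start",[.40,.055,.13]),("end",[.54,.05,.13])):
        print(pit,half,n,*ik(np.array(e),D,q))
E
```

```text
[ 0.498 -0.285  0.097]
[-0.875  0.702  2.419  2.529  1.031 -1.565]
[0.439 0.101 0.133]
[0.438 0.009 0.125]
30 0 start [-0.028  0.387  2.79   3.141  0.986 -1.586] 0.09662085309810983
30 0 end [-0.061  0.505  2.548  3.077  0.959 -1.564] 1.0380585280245214e-13
30 1 start [-0.028  0.387  2.79   3.141  0.986  1.556] 0.09662064719855941
30 1 end [-0.061  0.505  2.548  3.077  0.959  1.577] 8.694833741884622e-11
45 0 start [-0.067  0.307  2.723  3.066  0.674 -1.559] 1.5621198778958956e-10
45 0 end [-0.055  0.401  2.396  3.051  0.442 -1.528] 1.942890293094024e-15
45 1 start [-0.067  0.307  2.723  3.066  0.674  1.583] 6.0688606917658205e-12
45 1 end [-0.055  0.401  2.396  3.051  0.442  1.614] 4.738387460179183e-11
60 0 start [-0.055  0.225  2.54   2.956  0.149 -1.435] 8.326672684688674e-16
60 0 end [-0.057  0.37   2.222  0.752  0.06   0.77 ] 0.017104366864588893
60 1 start [-0.055  0.225  2.54   2.956  0.149  1.707] 6.522560269672795e-15
60 1 end [-0.064  0.374  2.251  1.967  0.06   2.69 ] 0.02243429871060326
90 0 start [-0.038  0.293  2.237 -0.     0.611  1.532] 1.2830882190062454e-11
90 0 end [-0.038  0.459  1.918  0.     0.765  1.533] 5.846462185147633e-10
90 1 start [-0.01   0.304  2.512  4.28   0.06   0.413] 0.35019115393728284
90 1 end [-0.017  0.425  2.276  4.28   0.06   0.403] 0.46400666256063583
```

```bash
python3 - <<'E'
from k import *
np.set_printoptions(precision=3,suppress=True)
p,R=pose();q=status.read_state()["joint_pos"]
D=ori(-1.7,45);a=D.as_matrix()[:,2]
wp=[(p+[-.02,.04,.15],R,8),([.43,-.10,.26],D,12),([.405,.053,.20],D,8),([.450,.053,.150],D,5)]
for e,B,n in wp:
    e=np.array(e)
    for k in(.5,1):
        q,r=ik(p+(e-p)*k,R*Ro.from_rotvec((R.inv()*B).as_rotvec()*k),q);print(q,round(r,4))
    p,R=plan(p,R,e,B,n)
plan(p,R,p+[.12,-.0035,0],D,30)
E
```

```text
[-0.824  0.403  2.446  2.46   0.809 -1.368] 0.0
[-0.805  0.216  2.377  2.276  0.619 -1.103] 0.0
8 rows [0.48, -0.135, -0.42] [0.0, 0.0, 0.0]
[-0.723  0.106  2.388  1.944  0.475 -0.799] 0.0
[-0.601  0.014  2.374  1.44   0.396 -0.285] 0.0
12 rows [-0.087, -0.376, -0.18] [0.115, -0.155, -0.083]
[-0.358  0.024  2.486  2.065  0.262 -0.745] 0.0
[-0.052  0.086  2.561  3.085  0.291 -1.533] 0.0
8 rows [-0.264, -0.634, 0.09] [0.0, 0.0, 0.0]
[-0.048  0.182  2.569  3.108  0.395 -1.553] 0.0
[-0.044  0.276  2.568  3.12   0.487 -1.562] 0.0
5 rows [-0.024, -0.009, 0.448] [0.0, 0.0, 0.0]
30 rows [0.094, -0.0, 0.094] [0.0, 0.0, 0.0]
```

Request:
send_rows(
  deltas=[
    [[0.48,-0.14,-0.42],[0,0,0],1],
    [[0.48,-0.14,-0.42],[0,0,0],1],
    [[0.48,-0.14,-0.42],[0,0,0],1],
    [[0.48,-0.14,-0.42],[0,0,0],1],
    [[0.48,-0.14,-0.42],[0,0,0],1],
    [[0.48,-0.14,-0.42],[0,0,0],1],
    [[0.48,-0.14,-0.42],[0,0,0],1],
    [[0.48,-0.14,-0.42],[0,0,0],1],
  ],
)

```text
t: 26.7
position: [0.48, -0.2437, 0.2472]
eef_rot: [0.069, 0.858, -0.112, 0.496]
force: [-0.5, 0.5, -0.9]
width: 0.233
grip_force: 0.0
```

Request:
send_rows(
  deltas=[
    [[-0.09,-0.38,-0.18],[0.12,-0.16,-0.08],1],
    [[-0.09,-0.38,-0.18],[0.12,-0.16,-0.08],1],
    [[-0.09,-0.38,-0.18],[0.12,-0.16,-0.08],1],
    [[-0.09,-0.38,-0.18],[0.12,-0.16,-0.08],1],
    [[-0.09,-0.38,-0.18],[0.12,-0.16,-0.08],1],
    [[-0.09,-0.38,-0.18],[0.12,-0.16,-0.08],1],
    [[-0.09,-0.38,-0.18],[0.12,-0.16,-0.08],1],
    [[-0.09,-0.38,-0.18],[0.12,-0.16,-0.08],1],
    [[-0.09,-0.38,-0.18],[0.12,-0.16,-0.08],1],
    [[-0.09,-0.38,-0.18],[0.12,-0.16,-0.08],1],
  ],
)

```text
t: 27.7
position: [0.4412, -0.1209, 0.2554]
eef_rot: [0.012, 0.916, -0.029, 0.4]
force: [0.5, 0.3, 0.0]
width: 0.006
grip_force: 0.0
```

Request:
send_rows(
  deltas=[
    [[-0.09,-0.38,-0.18],[0.12,-0.16,-0.08],1],
    [[-0.09,-0.38,-0.18],[0.12,-0.16,-0.08],1],
    [[0,0,0],[0,0,0],1],
  ],
)

```text
t: 28.0
position: [0.4309, -0.0972, 0.2594]
eef_rot: [0.0, 0.925, -0.012, 0.38]
force: [-0.2, -0.6, -0.2]
width: 0.005
grip_force: 0.0
```

```bash
python3 - <<'E'
from k import *
np.set_printoptions(precision=3,suppress=True)
p,R=pose();q=status.read_state()["joint_pos"];print(p,R.as_matrix()[:,2],q)
D=ori(-1.7,45)
plan(p,R,np.array([.405,.053,.20]),D,16)
E
```

```text
[ 0.431 -0.097  0.259] [ 0.703 -0.01  -0.711] [-0.635  0.003  2.392  1.417  0.427 -0.29 ]
16 rows [-0.132, -0.311, 0.045] [-0.005, 0.002, -0.0]
```

Request:
send_rows(
  deltas=[
    [[-0.13,-0.31,0.045],[0,0,0],1],
    [[-0.13,-0.31,0.045],[0,0,0],1],
    [[-0.13,-0.31,0.045],[0,0,0],1],
    [[-0.13,-0.31,0.045],[0,0,0],1],
    [[-0.13,-0.31,0.045],[0,0,0],1],
    [[-0.13,-0.31,0.045],[0,0,0],1],
    [[-0.13,-0.31,0.045],[0,0,0],1],
    [[-0.13,-0.31,0.045],[0,0,0],1],
    [[-0.13,-0.31,0.045],[0,0,0],1],
    [[-0.13,-0.31,0.045],[0,0,0],1],
  ],
)

```text
t: 29.0
position: [0.4149, -0.0044, 0.2223]
eef_rot: [0.001, 0.925, -0.013, 0.38]
force: [-0.0, -0.6, 0.5]
width: 0.01
grip_force: 0.0
```

Request:
send_rows(
  deltas=[
    [[-0.13,-0.31,0.045],[0,0,0],1],
    [[-0.13,-0.31,0.045],[0,0,0],1],
    [[-0.13,-0.31,0.045],[0,0,0],1],
    [[-0.13,-0.31,0.045],[0,0,0],1],
    [[-0.13,-0.31,0.045],[0,0,0],1],
    [[-0.13,-0.31,0.045],[0,0,0],1],
    [[0,0,0],[0,0,0],1],
    [[0,0,0],[0,0,0],1],
  ],
)

```text
t: 29.8
position: [0.4053, 0.0519, 0.2007]
eef_rot: [0.0, 0.925, -0.013, 0.379]
force: [-0.0, -0.2, -0.3]
width: 0.007
grip_force: 0.0
```

```bash
python3 - <<'E'
from k import *
np.set_printoptions(precision=3,suppress=True)
p,R=pose();print(p,R.as_matrix()[:,2])
D=ori(-1.7,45)
p,R=plan(p,R,np.array([.447,.053,.152]),D,5)
b=eyes.camera("side")[:,:,::-1];t=eyes.camera("top")[:,:,::-1]
cv2.imwrite("pics/s6.png",b);cv2.imwrite("pics/t6.png",t)
cv2.imwrite("pics/both6.png",np.hstack([cv2.resize(b[130:290,160:360],None,fx=2,fy=2),cv2.resize(t[130:290,170:370],None,fx=2,fy=2)]))
E
```

```text
[0.405 0.052 0.201] [ 0.702 -0.01  -0.712]
5 rows [-0.032, -0.013, 0.426] [-0.015, 0.01, -0.003]
```

View pics/both6.png

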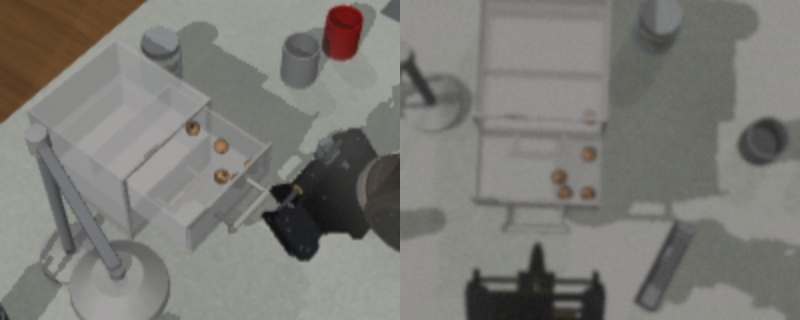

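The cup stands upright and empty (top (765,140)), and the beads are in the drawer. The closed fingers are centred in front of the panel. Approach over the handle, then push.

Request:
send_rows(
  deltas=[
    [[-0.03,-0.01,0.43],[-0.01,0.01,0],1],
    [[-0.03,-0.01,0.43],[-0.01,0.01,0],1],
    [[-0.03,-0.01,0.43],[-0.01,0.01,0],1],
    [[-0.03,-0.01,0.43],[-0.01,0.01,0],1],
    [[-0.03,-0.01,0.43],[-0.01,0.01,0],1],
    [[0,0,0],[0,0,0],1],
  ],
)

```text
t: 30.5
position: [0.4481, 0.0522, 0.1511]
eef_rot: [0.004, 0.924, -0.015, 0.382]
force: [-0.4, -0.1, -0.7]
width: 0.009
grip_force: 0.0
```

Request:
send_rows(
  deltas=[
    [[0.07,0,0.07],[0,0,0],1],
    [[0.07,0,0.07],[0,0,0],1],
    [[0.07,0,0.07],[0,0,0],1],
    [[0.07,0,0.07],[0,0,0],1],
    [[0.07,0,0.07],[0,0,0],1],
    [[0.07,0,0.07],[0,0,0],1],
  ],
)

```text
t: 31.1
position: [0.4654, 0.0523, 0.1522]
eef_rot: [0.004, 0.924, -0.014, 0.383]
force: [0.7, 0.2, -0.0]
width: 0.007
grip_force: 0.0
```

Request:
send_rows(
  deltas=[
    [[-0.1,0,0.1],[0,0,0],1],
    [[0.07,0,0.07],[0,0,0],1],
    [[0.07,0,0.07],[0,0,0],1],
    [[0.07,0,0.07],[0,0,0],1],
  ],
)

```text
t: 31.5
position: [0.4737, 0.052, 0.1473]
eef_rot: [0.004, 0.924, -0.014, 0.382]
force: [-4.5, -0.3, -0.9]
width: 0.004
grip_force: 2.1
```

Request:
send_rows(
  deltas=[
    [[0.07,0,0.07],[0,0,0],1],
    [[0.07,0,0.07],[0,0,0],1],
    [[0.07,0,0.07],[0,0,0],1],
    [[0.07,0,0.07],[0,0,0],1],
  ],
)

```text
t: 31.9
position: [0.486, 0.0517, 0.1476]
eef_rot: [0.004, 0.924, -0.014, 0.383]
force: [-4.6, -1.5, -3.7]
width: 0.008
grip_force: 2.1
```

Request:
send_rows(
  deltas=[
    [[0.08,0,0.085],[0,0,0],1],
    [[0.08,0,0.085],[0,0,0],1],
    [[0.08,0,0.085],[0,0,0],1],
    [[0.08,0,0.085],[0,0,0],1],
    [[0.08,0,0.085],[0,0,0],1],
    [[0.08,0,0.085],[0,0,0],1],
    [[0.08,0,0.085],[0,0,0],1],
    [[0.08,0,0.085],[0,0,0],1],
    [[0.08,0,0.085],[0,0,0],1],
    [[0.08,0,0.085],[0,0,0],1],
  ],
)

```text
t: 32.9
position: [0.5216, 0.0506, 0.1471]
eef_rot: [0.004, 0.923, -0.014, 0.384]
force: [-5.2, -3.3, 0.7]
width: 0.003
grip_force: 2.1
```

Request:
send_rows(
  deltas=[
    [[0.08,0,0.085],[0,0,0],1],
    [[0.08,0,0.085],[0,0,0],1],
    [[0.08,0,0.085],[0,0,0],1],
    [[0.08,0,0.085],[0,0,0],1],
    [[0.08,0,0.085],[0,0,0],1],
    [[0.08,0,0.085],[0,0,0],1],
    [[0.08,0,0.085],[0,0,0],1],
    [[0.08,0,0.085],[0,0,0],1],
    [[0.08,0,0.085],[0,0,0],1],
    [[0.08,0,0.085],[0,0,0],1],
  ],
)

```text
t: 33.9
position: [0.5563, 0.0497, 0.1458]
eef_rot: [0.004, 0.924, -0.014, 0.383]
force: [-4.1, -0.2, 3.1]
width: 0.004
grip_force: 2.1
```

Request:
send_rows(
  deltas=[
    [[0.06,0,0.055],[0,0,0],1],
    [[0.06,0,0.055],[0,0,0],1],
    [[0.06,0,0.055],[0,0,0],1],
    [[0.06,0,0.055],[0,0,0],1],
    [[0.06,0,0.055],[0,0,0],1],
    [[0.06,0,0.055],[0,0,0],1],
  ],
)

```text
t: 34.5
position: [0.5705, 0.0493, 0.146]
eef_rot: [0.004, 0.924, -0.014, 0.382]
force: [-4.7, 1.1, -1.1]
width: 0.001
grip_force: 2.1
```

Request:
send_rows(
  deltas=[
    [[0.03,0,0.03],[0,0,0],1],
    [[0.03,0,0.03],[0,0,0],1],
    [[0.03,0,0.03],[0,0,0],1],
  ],
)

```text
t: 34.8
position: [0.5743, 0.0491, 0.1462]
eef_rot: [0.004, 0.924, -0.014, 0.383]
force: [-4.3, -0.5, -0.5]
width: 0.005
grip_force: 2.1
```

Request:
send_rows(
  deltas=[
    [[0.03,0,0.03],[0,0,0],1],
    [[0.03,0,0.03],[0,0,0],1],
    [[0.03,0,0.03],[0,0,0],1],
  ],
)

```text
t: 35.1
position: [0.5782, 0.049, 0.1462]
eef_rot: [0.004, 0.924, -0.014, 0.383]
force: [-3.3, 0.2, -3.4]
width: 0.005
grip_force: 2.1
```

Request:
send_rows(
  deltas=[
    [[0.03,0,0.03],[0,0,0],1],
    [[0.03,0,0.03],[0,0,0],1],
    [[0.03,0,0.03],[0,0,0],1],
  ],
)

```text
t: 35.4
position: [0.582, 0.0489, 0.1463]
eef_rot: [0.004, 0.924, -0.014, 0.383]
force: [-4.2, -0.3, -3.3]
width: 0.005
grip_force: 2.1
```

Request:
send_rows(
  deltas=[
    [[0.025,0,0.025],[0,0,0],1],
    [[0.025,0,0.025],[0,0,0],1],
  ],
)

```text
t: 35.6
position: [0.5842, 0.0488, 0.1463]
eef_rot: [0.004, 0.924, -0.014, 0.383]
force: [-3.3, -0.8, -3.8]
width: 0.005
grip_force: 2.0
```

Request:
send_rows(
  deltas=[
    [[0.025,0,0.025],[0,0,0],1],
    [[0.025,0,0.025],[0,0,0],1],
  ],
)

```text
t: 35.8
position: [0.5864, 0.0488, 0.1464]
eef_rot: [0.004, 0.924, -0.014, 0.383]
force: [-4.7, -0.8, -2.8]
width: 0.006
grip_force: 2.0
```

Request:
send_rows(
  deltas=[
    [[0.025,0,0.025],[0,0,0],1],
    [[0.025,0,0.025],[0,0,0],1],
  ],
)

```text
t: 36.0
position: [0.5885, 0.0487, 0.1464]
eef_rot: [0.004, 0.924, -0.014, 0.383]
force: [-4.4, -1.2, -3.5]
width: 0.006
grip_force: 2.0
```

Request:
send_rows(
  deltas=[
    [[0.025,0,0.025],[0,0,0],1],
    [[0.025,0,0.025],[0,0,0],1],
  ],
)

```text
t: 36.2
position: [0.5895, 0.0488, 0.146]
eef_rot: [0.004, 0.924, -0.014, 0.382]
force: [-17.4, -0.5, 6.8]
width: 0.007
grip_force: 9.1
```

The force rose to 17 N, so the drawer is at its hard stop. Hold briefly, back off along the tool axis, then check.

Request:
send_rows(
  deltas=[
    [[0,0,0],[0,0,0],1],
    [[0,0,0],[0,0,0],1],
    [[0,0,0],[0,0,0],1],
  ],
)

```text
t: 36.5
position: [0.5894, 0.0487, 0.1461]
eef_rot: [0.004, 0.924, -0.014, 0.382]
force: [-13.4, -0.4, 3.0]
width: 0.005
grip_force: 6.8
```

Request:
send_rows(
  deltas=[
    [[-0.04,0,-0.1],[0,0,0],1],
    [[0,0,-0.4],[0,0,0],1],
    [[0,0,-0.7],[0,0,0],1],
    [[0,0,-0.7],[0,0,0],1],
    [[0,0,-0.7],[0,0,0],1],
    [[0,0,-0.7],[0,0,0],1],
    [[0,0,-0.7],[0,0,0],1],
    [[0,0,0],[0,0,0],1],
  ],
)

```text
t: 37.3
position: [0.5043, 0.0509, 0.2332]
eef_rot: [0.004, 0.923, -0.014, 0.385]
force: [0.2, 0.3, 0.5]
width: 0.003
grip_force: 0.0
```

```bash
python3 - <<'E'
from k import *
t=eyes.camera("top");s=eyes.camera("side")
cv2.imwrite("pics/t7.png",t[:,:,::-1]);cv2.imwrite("pics/s7.png",s[:,:,::-1])
t0=cv2.imread("pics/t6.png")[:,:,::-1];s0=cv2.imread("pics/s6.png")[:,:,::-1]
# bead-coloured pixels (brown) in drawer area and cup region difference
for im,n,box in((t0,"t6",(150,170,240,290)),(t,"t7",(120,170,240,290)),(s0,"s6",(130,160,240,300)),(s,"s7",(130,160,240,300))):
    a,b,c,d=box;h=im[a:c,b:d].astype(int);m=((h[:,:,0]-h[:,:,2])>35).astype(np.uint8)
    k,_,st,ce=cv2.connectedComponentsWithStats(m);print(n,[(int(x[4]),(y+[b,a]).round(0).tolist()) for x,y in zip(st[1:],ce[1:]) if x[4]>3])
x,y=353,201
print("cup diff",abs(t[y-20:y+20,x-18:x+15].astype(int)-t0[y-20:y+20,x-18:x+15]).mean())
f=lambda n,X:px(n,X).round(0)
print(f("top",[.555,.05,.135]),f("side",[.555,.05,.135]))
E
```

```text
t6 [(21, [263.0, 207.0]), (15, [249.0, 218.0]), (12, [252.0, 226.0]), (11, [263.0, 226.0])]
t7 []
s6 [(2263, [184.0, 150.0]), (26, [256.0, 194.0]), (35, [270.0, 203.0]), (32, [270.0, 218.0])]
s7 [(2264, [184.0, 150.0]), (4, [276.0, 196.0])]
cup diff 7.563131313131313
[240. 205.] [256. 212.]
```

The push moved the drawer 120 mm and ended at a firm stop. The gripper is now clear with no contact force. Handing in.

```bash
python3 -c "
from cell import env
print(env.job_done())"
```

```text
the job is handed in; nothing more can be done
None
```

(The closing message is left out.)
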